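# Shake the red paint tin on the touch-start shaker

### The job

Take the red paint tin out of the rack and, keeping hold of it, press it upright down into the bench shaker's well so that the orange sprung pad is fully depressed, and hold it down for about two seconds. Then stand the red tin upright in the shallow blue tray and let go. Do not tip the red tin over, and leave the other tins and the loose things on the bench where they are.

Things in the scene. Friction and masses are not known exactly. Their poses are not given: they have to be found in the camera images.
- red_tin: Red: a loose upright rectangular paint tin, 36 (x) x 60 (y) x 120 mm high, about 0.42 kg (0.3 to 0.6); broad faces at +-x, narrow faces at +-y; flat steel cap disc on top that cannot be gripped; origin at the centre of its underside. It starts in one of the rack's three slots (any of them).
- green_tin: Green: a loose upright rectangular paint tin, 36 (x) x 60 (y) x 120 mm high, about 0.42 kg (0.3 to 0.6); broad faces at +-x, narrow faces at +-y; flat steel cap disc on top that cannot be gripped; origin at the centre of its underside. Bystander, stays in the rack.
- white_tin: White: a loose upright rectangular paint tin, 36 (x) x 60 (y) x 120 mm high, about 0.42 kg (0.3 to 0.6); broad faces at +-x, narrow faces at +-y; flat steel cap disc on top that cannot be gripped; origin at the centre of its underside. Bystander, stays in the rack.
- rack: Fixed steel rack 144 (x) x 84 (y) mm, origin at the centre of its underside; base 6 mm thick (tins stand on it), three slots 45 mm apart along its x, axes as the tins'. Thin dividers 70 mm high, 3 mm off the broad faces; stops 14 mm high, 8 mm off the narrow faces. Neighbouring tins are 9 mm apart, so in the rack a tin can only be gripped by its narrow faces (60 mm).
- shaker: Fixed bench shaker, blue housing 130 x 130 x 57 mm high, origin at the centre of its underside. In its top is a well 48 (x) x 70 (y) mm with the orange sprung pad as floor. At the well's +-y ends stand two yellow cheeks, 5 mm thick, 50 mm wide along x, inner faces at y = +-35 mm, tops 155 mm above the bench.
- pad_rest (a point): Fixed point: centre of the pad's top at rest, 45 mm above the bench, 12 mm below the well's mouth; axes as the shaker. The tin goes in with its x along this x (or half turned), 6 mm clear in x, 5 mm in y. The cheeks leave no room for fingers on its narrow faces: hold it by the broad faces (36 mm), so after the rack stand it on free bench first and grip it again a quarter turn round.
- pad (a joint): Travel of the sprung pad, m: 0 at rest, 0.010 fully down at a hard stop (beyond 0.0085 counts). The spring needs 7 N to start and 15 N at the stop, including the tin's own weight, and comes back up by itself. At the stop the tin's underside is 35 mm and its top 155 mm above the bench.
- tray: Fixed shallow blue tray, 104 (x) x 124 (y) x 16 mm high, walls 4 mm, floor 4 mm thick; the tin may stand in it turned any way. Origin at the centre of the underside.
- carton: Loose cardboard carton 55 (x) x 85 (y) x 50 mm high; bystander. Origin at the centre of its underside.
- spray: Loose upright can, 56 mm across, 170 mm high, yellow label, red cap; bystander. Origin at the centre of its underside.
- tape: Loose roll of grey tape lying flat, 80 mm across, 19 mm high; bystander. Origin at the centre of its underside.
- screwdriver: Loose screwdriver with orange handle lying along its x (handle to -x), 200 mm long, 26 mm thick, origin under its middle; bystander.
There are look-alikes about, which are no part of the job. What is shaped like the shaker but turquoise is not meant. There is more than one size of the red_tin; the job needs the larger.

How it is judged:
On the way:
1. the red tin, held in the fingers and upright in the shaker's well, presses the pad at least 8.5 mm down (of 10) for 1.5 s (value of joint pad above 0.0085 m and horizontal distance between red_tin and pad_rest below 0.01 m and angle between the x axis of red_tin and the x axis of pad_rest, either way round below 0.3 rad and angle between red_tin's own z axis and vertical below 0.1 rad and z of red_tin in the frame of pad_rest below -0.006 m and contact force between the fingers and red_tin above 1 N and z of the grasp point in the frame of red_tin below 0.128 m), for 1.5 s.
At the end, for the whole second after the job is handed in: The red tin stands upright (within 0.08 rad) and at rest on the tray's floor, inside its walls (underside under 8 mm above the tray's underside, centre within 32 mm in x and 42 mm in y of the tray's centre), released, with the shaker's pad back up (under 2 mm); the other things have not moved (x of red_tin in the frame of tray between -0.032 and 0.032 m and y of red_tin in the frame of tray between -0.042 and 0.042 m and z of red_tin in the frame of tray below 0.008 m and angle between red_tin's own z axis and vertical below 0.08 rad and linear speed of red_tin below 0.02 m/s and contact force between the fingers and red_tin below 0.05 N and value of joint pad below 0.002 m); the robot touches nothing.
It fails at once if the red tin is tipped more than 0.6 rad (angle between red_tin's own z axis and vertical above 0.6 rad).
It fails at once if another tin is moved more than 20 mm or tipped (distance of any of green_tin, white_tin from where it was at the start of the episode above 0.02 m or angle between any of green_tin, white_tin's own z axis and vertical above 0.3 rad).
It fails at once if the carton, can, tape or screwdriver is moved more than 30 mm, or the can knocked over (distance of any of carton, spray, tape, screwdriver from where it was at the start of the episode above 0.03 m or angle between spray's own z axis and vertical above 0.5 rad).
It also fails if it takes over 72 s, if anything falls off the work surface, if the arm or the gripper's body presses on something with over 40 N, if the wrist force passes 120 N, or if a joint passes its speed limit or range.

### The arm

A 6-joint arm with a two-finger parallel gripper is mounted at the origin on the work surface. World frame = base frame: x ahead of the robot, y to its left, z up, the work surface at z = 0. Lengths are in m, angles in rad, forces in N, time in s.
With the tool pointing down it reaches from about 0.375 to 0.925 m from the base axis. Payload 5.7 kg.
Tool frame: the origin (TCP) lies between the finger pads; the fingertips stand r.finger_overhang ahead of it and the grasp point (between the pads) lies 11 mm behind it (r.finger_overhang is the distance from the TCP to the fingertips, in m); z points along the fingers, y is the line along which they close (so a half turn about z gives the same grasp; the last joint's range is limited). The gripper opens to 88 mm and grips with 3 to 60 N. Pads are 20 mm wide; open, the fingers measure 115 mm over their backs; the gripper's body (75 mm by 178 mm) begins 61 mm behind the grasp point.
Start: joints at [-1.375, 0.359, 1.51, -0, 1.272, -0.115], TCP at [0.183, -0.571, 0.231] pointing down, gripper open.
Joint ranges: [-2.97, 2.97], [-1.01, 2.36], [0.21, 2.38], [-0.96, 4.11], [0.2, 2.71], [-2.98, 2.98]. Speed limits (rad/s): [2.39, 2.39, 3.14, 3.14, 3.14, 3.14].

### API

Orientations are given as [roll, pitch, yaw] about the fixed x, y, z axes, in that order (R = Rz(yaw) Ry(pitch) Rx(roll)).
In Python, from bench import sense, imaging, close_job, spotter, r gives the robot as it stands.
- The arm moves only by the shell command python3 -m handwheel 'ROWS'. ROWS is JSON, one flat list of numbers, 5 for each row, row after row: the shift along the world's x, y, z as a fraction of full scale, then the turn about the world's z as a fraction of full scale, then the closure, from 0 (fully open) to 1 (shut). In form: [tx, ty, tz, roll, grip, tx, ty, tz, roll, grip, ...]. A call has 1 to 10 rows; each row shifts and turns the commanded pose from where the row before left it; what a row does not reach is not made up. Full scale, the value 1, is 0.3 m for a shift and pi/2 rad for a turn. A row lasts 1/10 s, in which the tool goes at most 50 mm and 8.59 degrees, less where a joint would pass 70% of its speed; a pose out of reach is approached as far as the arm can. A call with a number of a shift or a turn outside -1 to 1 is refused whole. A call with a gripper value outside its range is refused whole. The fingers move at their own pace and stop on an object; the grip force is fixed at half the most. Time passes only in rows, so rows that do not move let the fingers close. It gives the time, the measured TCP pose, the force, the opening and the grip force at its end, in the units of the state.
- sense(): the state, without advancing time (a new reading comes with each control period).
- imaging.camera(name): name is "scene" or "top" or "wrist"; returns the picture (420x560x3 uint8, red, green, blue); there is no depth.
- imaging.camera_model(name): a dict with "fovy" (degrees; the focal length in pixels is half the picture's height over the tangent of half this angle, whatever the lens; pixels are square), "cx", "cy" (the principal point, pixels), "camera_from_world" (4x4, takes a point from world to camera coordinates). Camera axes: x right, y up, looking along -z (the intrinsics and any distortion apply to the point x, -y, -z); pixel columns grow to the right and rows downward; lengths in m; the calibration is good to about 2 mm. The wrist camera is an equidistant fisheye: a pixel r from the principal point sees the ray r / f radians off the axis. A picture is of the moment at which its call begins: read the wrist's pose just before it. camera_model takes no time and is no camera call; for the wrist camera it gives the pose at the moment of the call.
- close_job(): hands the job in; it is judged then, once.
Trained networks look in the newest picture that a camera, given by its name, has taken for a name from the list of things; names that differ only in an ending like _2 or _b are one class to them, and where a whole thing is asked for, a point or a joint stands for the part that bears it (a point fixed in the world has none). Each returns a list of dicts, best first, with "score" (0 to 1); they miss things now and then, are a little off and sometimes report something else, mostly with a low value. They report only what shows in the picture. A call takes as long as a camera call. They do not tell look-alikes from the thing itself.
- spotter.masks_of(query, camera): "mask" (420x560 bool, what is visible of it) and "centre" ([column, row] in pixels, amid what is visible of it).
The state is a dict: "time": time; "q": joint angles; "qvel": joint speeds; "tau": joint torques, N m; "position": TCP position; "tcp_rot": TCP orientation; "force": force on the tool from outside, world axes, zero at the start; "wrist_torque": the same for the moment, N m; "finger_gap": opening from 0.0 (shut) to 1.0 (fully open); "grip_force": force on a finger pad.
Only numpy, scipy, OpenCV 4.12 (cv2) and the standard library are available. Lean on these libraries where they do the work, as an engineer would, in place of code of your own. Each camera call takes 0.05 s, during which the arm holds its last target. There are 200 camera calls.

## Working session

There is one attempt and no reset: what is moved stays moved. The work goes in short steps, Python scripts to look and compute and a shell command to move; the robot and the scene stay as the last step left them, time stands still between calls to the robot, and variables do not carry over. Pictures are saved under pics/ and viewed, at most 10 in all, crops included, and the job is handed in when it is done.

```bash
mkdir -p pics; cat > h.py <<'E'
import numpy as np, cv2
from bench import sense, imaging, spotter, r
def proj(m,p):
    T=np.array(m["camera_from_world"]);p=np.atleast_2d(p)
    c=p@T[:3,:3].T+T[:3,3]; f=210/np.tan(np.radians(m["fovy"])/2)
    return np.c_[m["cx"]+f*c[:,0]/-c[:,2], m["cy"]-f*c[:,1]/-c[:,2]]
def back(m,px,z):
    T=np.array(m["camera_from_world"]);f=210/np.tan(np.radians(m["fovy"])/2)
    d=np.array([(px[0]-m["cx"])/f,-(px[1]-m["cy"])/f,-1.])
    R=T[:3,:3];o=-R.T@T[:3,3];d=R.T@d
    return o+d*(z-o[2])/d[2]
def save(n,im): cv2.imwrite(f"pics/{n}.png",im[...,::-1])
E
python3 - <<'E'
from h import *
for c in("top","scene"):
    im=imaging.camera(c);save(c+"0",im);np.save(c+"0.npy",im);m=imaging.camera_model(c)
    T=np.array(m["camera_from_world"]);print(c,{k:m[k] for k in m if k!="camera_from_world"},-T[:3,:3].T@T[:3,3])
    for q in("red_tin","green_tin","white_tin","rack","shaker","pad","tray","carton","spray","tape","screwdriver"):
        try:
            for d in spotter.masks_of(q,c):print(c,q,round(d["score"],2),np.round(d["centre"]),int(d["mask"].sum()), np.round(back(m,d["centre"],0),3)[:2])
        except Exception as e:print(q,e)
print(sense(),r.finger_overhang)
E
```

```text
top {'fovy': 57.75455102503788, 'cx': 280.34952594185046, 'cy': 206.14389845552722} [0.40805462 0.0972287  0.99822483]
top red_tin 0.85 [363. 153.] 401 [ 0.617 -0.13 ]
top red_tin 0.84 [315. 154.] 518 [ 0.616 -0.   ]
top green_tin 0.74 [316. 174.] 520 [ 0.564 -0.004]
top white_tin 0.9 [314. 134.] 531 [ 0.67  -0.002]
top white_tin 0.71 [205. 118.] 991 [0.721 0.29 ]
top rack 0.65 [300. 179.] 389 [0.55  0.039]
top shaker 0.78 [153. 306.] 3432 [0.228 0.428]
top shaker 0.69 [194. 216.] 2933 [0.458 0.322]
top shaker 0.69 [108. 199.] 3429 [0.509 0.545]
top shaker 0.5 [317. 135.] 526 [ 0.667 -0.009]
top pad 0.75 [148. 305.] 391 [0.231 0.442]
top pad 0.67 [188. 216.] 307 [0.461 0.336]
top pad 0.56 [ 96. 200.] 118 [0.507 0.577]
top tray 0.6 [434. 204.] 1956 [ 0.475 -0.31 ]
top carton 0.73 [404. 121.] 934 [ 0.7   -0.243]
top spray 0.74 [207. 118.] 883 [0.721 0.284]
top tape 0.96 [373. 246.] 531 [ 0.369 -0.145]
top screwdriver 0.67 [278. 247.] 387 [0.373 0.103]
scene {'fovy': 49.94143557275092, 'cx': 277.39154080849715, 'cy': 212.52431248330223} [1.50357933 0.34479337 0.82698617]
scene red_tin 0
[... 841 characters left out ...]
. 210.] 171 [0.36  0.101]
{'time': 1.2, 'q': array([-1.37512736e+00,  3.58852152e-01,  1.51041766e+00, -2.71461791e-06,
        1.27247077e+00, -1.15122551e-01]), 'qvel': array([-0.00094934,  0.00034583, -0.00146444,  0.00014519,  0.00073371,
       -0.0002595 ]), 'tau': array([-1.25183298e-03, -5.15350735e+01, -2.71121496e+01,  6.72408356e-02,
        2.45691097e-02, -2.86617569e-05]), 'position': array([ 0.18345992, -0.57122977,  0.23058496]), 'tcp_rot': array([-3.14144541e+00, -1.44149557e-05,  3.10792312e-01]), 'force': array([-0.35978181,  0.78464432, -0.49723708]), 'wrist_torque': array([ 0.01543221,  0.03991644, -0.02044471]), 'grip_force': 0.0, 'finger_gap': 0.9934480953518255} 0.008
```

```bash
python3 - <<'E'
from h import *
a=np.load("top0.npy");b=np.load("scene0.npy")
save("top_c",cv2.resize(a[80:360,60:500],(800,509),interpolation=cv2.INTER_CUBIC))
save("scene_c",cv2.resize(b[130:330,90:490],(800,400),interpolation=cv2.INTER_CUBIC))
E
```

```text
(no output)
```

View pics/top_c.png

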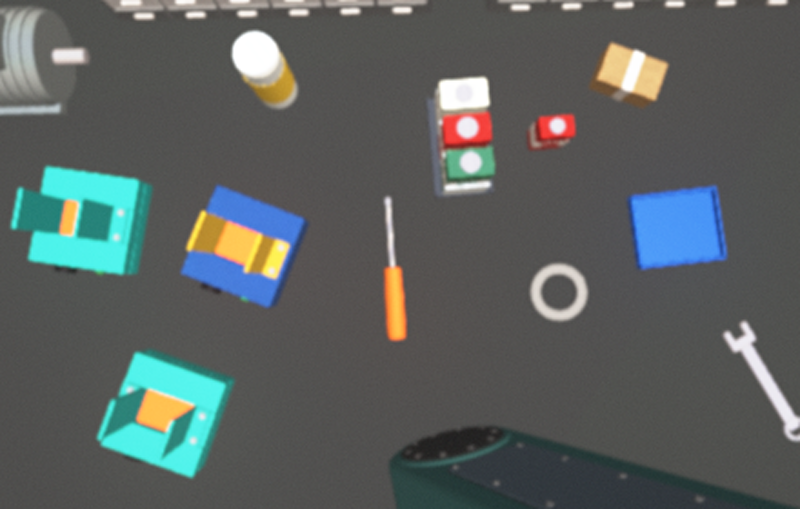

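View pics/scene_c.png

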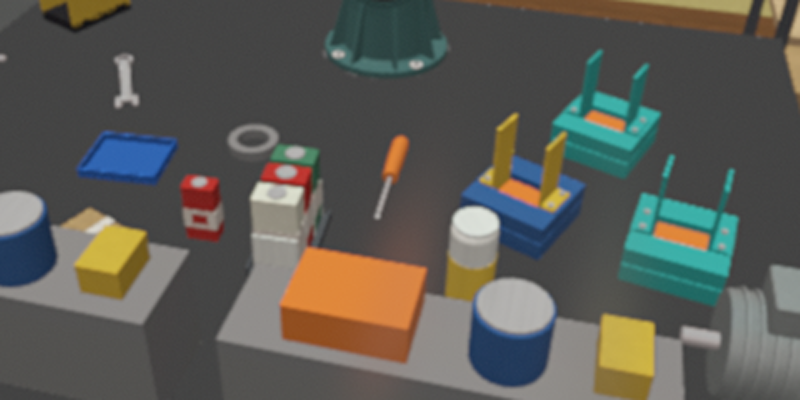

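The top crop shows the red tin in the middle slot, with its cap at about (468,128), between white and green. The small red tin at (557,128) is the look-alike. The blue shaker with yellow cheeks is at (243,245) and turned, and the tray is at (678,228). Next I fit the known geometry to these.

```bash
cat >> h.py <<'E'
from scipy.optimize import minimize
def box(x0,x1,y0,y1,z0,z1): return np.array([[x,y,z] for x in(x0,x1) for y in(y0,y1) for z in(z0,z1)])
def place(P,x,y,a):
    c,s=np.cos(a),np.sin(a);return P@np.array([[c,s,0],[-s,c,0],[0,0,1]])+[x,y,0]
S=8
def fill(img,m,P,v):
    h=cv2.convexHull(np.float32(proj(m,P))).reshape(-1,2)
    cv2.fillConvexPoly(img,np.int32(np.round(h*S*16+S*8)) if 0 else np.int32(np.round((h+.5)*S)),v)
def render(m,parts,pose):
    img=np.zeros((420*S,560*S),np.uint8)
    for P,v in parts: fill(img,m,place(P,*pose),v)
    n=max(v for _,v in parts)
    return [cv2.resize((img==k).astype(np.float32),(560,420),interpolation=cv2.INTER_AREA) for k in range(1,n+1)]
def fit(views,x0):
    def cost(p):
        q=[p[0],p[1],p[2]*3];return sum(np.abs(a-b).sum()/b.sum() for m,parts,masks in views for a,b in zip(render(m,parts,q),masks) if b is not None)
    p=np.array([x0[0],x0[1],x0[2]/3])
    for d in (.02,.006):
        R=minimize(cost,p,method="Nelder-Mead",options=dict(initial_simplex=np.vstack([p,p+np.eye(3)*d*[1,1,3]]),xatol=2e-4,fatol=1e-4));p=R.x
    return np.round([p[0],p[1],p[2]*3],4),R.fun
E
cat > f.py <<'E'
from h import *
mt,ms=imaging.camera_model("top"),imaging.camera_model("scene")
a,b=np.load("top0.npy"),np.load("scene0.npy")
def col(im,hs,ctr,rad,smin=110,vmin=40):
    h=cv2.cvtColor(im,cv2.COLOR_RGB2HSV);m=np.zeros(im.shape[:2],bool)
    for lo,hi in hs:m|=(h[...,0]>=lo)&(h[...,0]<=hi)&(h[...,1]>smin)&(h[...,2]>vmin)
    yy,xx=np.mgrid[:420,:560];m&=np.hypot(xx-ctr[0],yy-ctr[1])<rad
    return m.astype(np.float32)
house=[(box(-.065,.065,-.065,.065,0,.057),1)];
ck=[(box(-.025,.025,-.040,-.035,.057,.155),1),(box(-.025,.025,.035,.040,.057,.155),1)]
BY=[(5,33),(100,130)]
M=col(a,BY,(193,215),42);N=col(b,BY,(351,229),36)
print("px",M.sum(),N.sum())
for y0 in(-.3,1.27,-1.87):
  for nm,v in(("top",[(mt,house+ck,[M])]),("both",[(mt,house+ck,[M]),(ms,house+ck,[N])])): print("shaker",nm,*fit(v,(.44,.31,y0)))
tb=[(box(-.052,.052,-.062,.062,0,.016),1)]
M=col(a,[(95,130)],(434,204),45);N=col(b,[(95,130)],(153,208),40)
for y0 in(0.1,1.67):
  print("tray",*fit([(mt,tb,[M])],(.47,-.31,y0)),*fit([(mt,tb,[M]),(ms,tb,[N])],(.47,-.31,y0)))
t=lambda x:box(x-.018,x+.018,-.03,.03,.006,.126)
def cap(x):
  A=np.linspace(0,6.28,24);return np.c_[x+.011*np.cos(A),.011*np.sin(A),0*A+.126]
R=col(a,[(0,8),(172,180)],(316,152),16);G=col(a,[(45,85)],(317,171),16,70)
for M_,n in((R,"r"),(G,"g")):
  k=cv2.morphologyEx(M_,cv2.MORPH_CLOSE,np.ones((9,9)));M_[:]=k;print(n,M_.sum())
parts=[(t(.045),3),(t(0),1),(t(-.045),2)]
# top faces only
tf=lambda x:box(x-.018,x+.018,-.03,.03,.125,.126)
for y0 in(0.05,):
  print("rack",*fit([(mt,parts,[R,G])],(.6,0,y0)),*fit([(mt,[(tf(0),1),(tf(-.045),2)],[R,G])],(.6,0,y0)))
E
python3 f.py
```

```text
px 2748.0 1912.0
shaker top [ 0.4599  0.3126 -0.3952] 0.11265579611063004
shaker both [ 0.4593  0.3116 -0.3871] 0.4698564410209656
shaker top [0.4603 0.3131 1.1779] 0.12580740451812744
shaker both [0.4597 0.3127 1.1708] 0.68912672996521
shaker top [ 0.4603  0.313  -1.9677] 0.12602916359901428
shaker both [ 0.4599  0.3126 -1.9665] 0.6895558834075928
tray [ 0.4728 -0.3014  0.0862] 0.04488474503159523 [ 0.4715 -0.3015  0.0894] 0.0899452269077301
tray [ 0.4773 -0.3081  1.6313] 0.2764377295970917 [ 0.4711 -0.3012  1.4609] 0.4989171624183655
r 426.0
g 327.0
rack [0.6008 0.0048 0.0298] 1.2023944854736328 [0.5975 0.0067 0.0412] 0.7970210313796997
```

```bash
python3 -m handwheel '[0.04,0.06,0.03,-0.011,0, 0.08,0.12,0.03,-0.011,0, 0.08,0.12,0.03,-0.011,0, 0.08,0.12,0.03,-0.011,0, 0.08,0.12,0.03,-0.011,0, 0.08,0.12,0.03,-0.011,0, 0.08,0.12,0.03,-0.011,0, 0.08,0.12,0.03,-0.011,0, 0.08,0.12,0,-0.011,0, 0.08,0.12,0,-0.011,0]'
python3 -m handwheel '[0.09,0.12,0,-0.011,0, 0.09,0.12,0,-0.011,0, 0.09,0.12,0,-0.011,0, 0.09,0.12,0,-0.011,0, 0.09,0.12,0,-0.011,0, 0.09,0.12,0,-0.011,0, 0.06,0.06,0,0,0, 0.03,0.02,0,0,0,0,0,0,0,0]'
python3 - <<'E'
from h import *
s=sense();m=imaging.camera_model("wrist");im=imaging.camera("wrist");np.save("w1.npy",im)
print(s["position"],s["tcp_rot"],m)
save("w1",im)
E
```

```text
time: 2.2
position: [0.4124, -0.2278, 0.3033]
tcp_rot: [3.141, -0.001, 0.137]
force: [0.6, 0.1, -1.0]
finger_gap: 0.998
grip_force: 0.0
time: 3.1
position: [0.6011, 0.0112, 0.3023]
tcp_rot: [3.141, 0.0, 0.036]
force: [0.1, 0.3, -0.9]
finger_gap: 1.001
grip_force: 0.0
[0.60108312 0.01115124 0.3022806 ] [3.14142096e+00 2.51587065e-04 3.58299977e-02] {'fovy': 65.70646984690485, 'cx': 284.42589428055487, 'cy': 204.36979155661436, 'camera_from_world': array([[ 3.60020294e-02, -9.99351710e-01,  1.14868312e-04,
        -9.92026467e-03],
       [ 9.61705778e-01,  3.46145685e-02, -2.71889366e-01,
        -5.24749259e-01],
       [ 2.71709127e-01,  9.89903849e-03,  9.62328509e-01,
        -6.22276717e-01],
       [ 0.00000000e+00,  0.00000000e+00,  0.00000000e+00,
         1.00000000e+00]])}
```

View pics/w1.png

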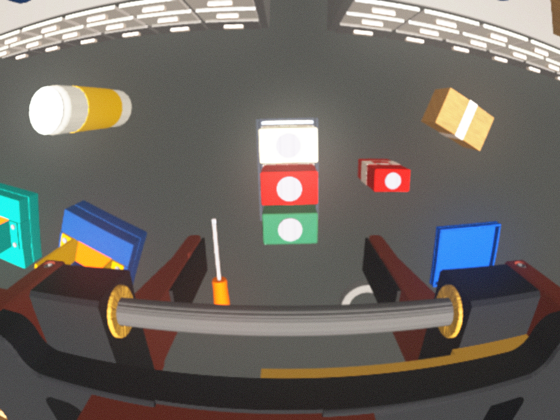

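The wrist view shows three caps: white (288,145), red (289,188) and green (290,229). I measure these faces at z = 0.126.

```bash
cat >> h.py <<'E'
def wback(m,px,z):
    T=np.array(m["camera_from_world"]);f=210/np.tan(np.radians(m["fovy"])/2)
    u=np.array([px[0]-m["cx"],px[1]-m["cy"]]);rr=np.hypot(*u);th=rr/f
    d=np.array([np.sin(th)*u[0]/rr,-np.sin(th)*u[1]/rr,-np.cos(th)])
    R=T[:3,:3];o=-R.T@T[:3,3];d=R.T@d
    return o+d*(z-o[2])/d[2]
E
python3 - <<'E'
from h import *
im=np.load("w1.npy");m=imaging.camera_model("wrist")
h=cv2.cvtColor(im,cv2.COLOR_RGB2HSV).astype(int)
red=((h[...,0]<8)|(h[...,0]>172))&(h[...,1]>120)&(h[...,2]>110)
gr=(h[...,0]>45)&(h[...,0]<88)&(h[...,1]>70)&(h[...,2]>50)
for n,M,c in(("red",red,(289,188)),("green",gr,(290,229))):
    z=np.zeros_like(M);z[c[1]-32:c[1]+32,c[0]-45:c[0]+45]=1
    k=cv2.morphologyEx((M&z).astype(np.uint8),cv2.MORPH_CLOSE,np.ones((25,25)))
    nl,L,st,ce=cv2.connectedComponentsWithStats(k);i=1+st[1:,4].argmax();print(n,st[i])
    cs=cv2.findContours((L==i).astype(np.uint8),0,1)[0][0]
    W=np.array([wback(m,p,.126)[:2] for p in cs.reshape(-1,2)])
    print(cv2.minAreaRect(np.float32(W*1000)))
for z in(.126,): print([np.round(wback(m,p,z),4)[:2] for p in((288,145),(289,188),(290,229))])
E
```

```text
red [ 260  165   58   41 2264]
((600.7483520507812, 6.461360931396484), (42.98308181762695, 59.16636657714844), 3.382108688354492)
green [ 262  212   56   33 1742]
((553.3583374023438, 3.479217529296875), (36.3479118347168, 59.34926223754883), 3.471045732498169)
[array([0.6425, 0.0087]), array([0.5977, 0.006 ]), array([0.5524, 0.0031])]
```

```bash
python3 -m handwheel '[-0.01,-0.017,-0.06,0.015,0, 0,0,-0.12,0,0, 0,0,-0.12,0,0, 0,0,-0.08,0,0, 0,0,0,0,0]'
python3 - <<'E'
from h import *
s=sense();print(s["position"],s["tcp_rot"],s["force"]);save("w2",imaging.camera("wrist"))
E
```

```text
time: 3.65
position: [0.5935, 0.0043, 0.1854]
tcp_rot: [-3.141, 0.008, 0.056]
force: [-1.1, 0.6, 0.2]
finger_gap: 1.0
grip_force: 0.0
[0.59354029 0.00429852 0.18537217] [-3.14071956  0.00770252  0.05602113] [-1.13952626  0.62361819  0.22640438]
```

View pics/w2.png

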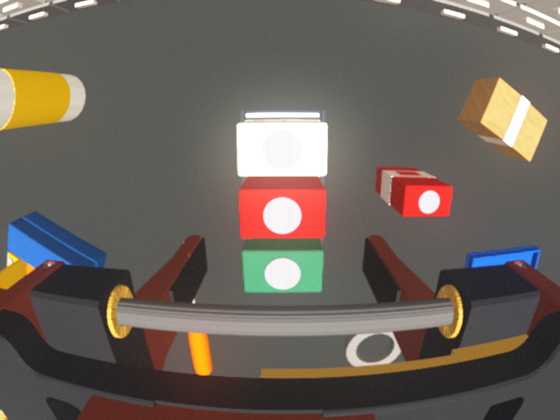

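```bash
python3 - <<'E'
from h import *
m=imaging.camera_model("wrist");print([np.round(wback(m,p,.126),4)[:2] for p in((282,150),(282,215),(282,273))]);s=sense();print(s["position"],s["tcp_rot"])
E
```

```text
[array([0.6446, 0.0094]), array([0.5995, 0.0069]), array([0.5541, 0.0045])]
[0.59535213 0.00436691 0.18759236] [-3.14119145  0.00396549  0.05621303]
```

```bash
python3 -m handwheel '[0.008,0.007,-0.06,0,0, 0,0,-0.1,0,0, 0,0,-0.1,0,0, 0,0,-0.07,0,0, 0,0,0,0,0, 0,0,0,0,0, 0,0,0,0,0]'
```

```text
time: 4.4
position: [0.6016, 0.0073, 0.092]
tcp_rot: [3.141, -0.004, 0.058]
force: [-0.2, 0.2, 0.1]
finger_gap: 1.002
grip_force: 0.0
```

```bash
python3 -m handwheel '[0,0,0,0,1, 0,0,0,0,1, 0,0,0,0,1, 0,0,0,0,1, 0,0,0,0,1, 0,0,0,0,1]'
python3 -m handwheel '[0,0,0.03,0,1, 0,0,0.06,0,1, 0,0,0.08,0,1, 0,0,0.1,0,1, 0,0,0.1,0,1, 0,0,0.08,0,1, 0,0,0.03,0,1, 0,0,0,0,1, 0,0,0,0,1]'
```

```text
time: 5.0
position: [0.6002, 0.0076, 0.0899]
tcp_rot: [3.141, -0.001, 0.058]
force: [-0.3, -0.4, 2.0]
finger_gap: 0.687
grip_force: 29.9
time: 5.9
position: [0.5989, 0.0079, 0.2323]
tcp_rot: [-3.141, 0.002, 0.058]
force: [0.6, -0.1, -3.4]
finger_gap: 0.684
grip_force: 29.9
```

```bash
python3 -m handwheel '[0,0.03,0,0,1, -0.02,0.07,0,-0.05,1, -0.02,0.09,0,-0.06,1, -0.02,0.09,0,-0.06,1, -0.02,0.09,0,-0.06,1, -0.02,0.05,0,-0.056,1, 0,0.02,0,0,1, 0,0,-0.04,0,1, 0,0,-0.08,0,1, 0,0,-0.1,0,1]'
python3 -m handwheel '[0,0,-0.1,0,1, 0,0,-0.08,0,1, 0,0,-0.04,0,1, 0,0,-0.02,0,1, 0,0,0,0,1, 0,0,0,0,1]'
```

```text
time: 6.9
position: [0.571, 0.139, 0.1668]
tcp_rot: [-3.141, -0.002, -0.39]
force: [-0.2, -0.7, -3.5]
finger_gap: 0.685
grip_force: 29.9
time: 7.5
position: [0.5708, 0.1396, 0.0965]
tcp_rot: [-3.141, -0.002, -0.391]
force: [0.3, 0.4, -3.9]
finger_gap: 0.682
grip_force: 29.9
```

```bash
python3 -m handwheel '[0,0,-0.02,0,1, 0,0,-0.012,0,1, 0,0,-0.008,0,1, 0,0,0,0,1, 0,0,0,0,1]'
```

```text
time: 8.0
position: [0.5699, 0.1398, 0.0837]
tcp_rot: [-3.141, -0.0, -0.391]
force: [0.2, -0.9, -2.2]
finger_gap: 0.683
grip_force: 30.0
```

```bash
python3 -m handwheel '[0,0,0,0,0.5, 0,0,0,0,0, 0,0,0,0,0, 0,0,0,0,0, 0,0,0.04,0,0, 0,0,0.08,0,0, 0,0,0.1,0,0, 0,0,0.08,0.03,0, 0,0,0.02,0.06,0, 0,0,0,0.08,0]'
python3 -m handwheel '[0,0,0,0.09,0, 0,0,0,0.09,0, 0,0,0,0.09,0, 0,0,0,0.09,0, 0,0,0,0.09,0, 0,0,0,0.09,0, 0,0,0,0.09,0, 0,0,0,0.08,0, 0,0,0,0.07,0, 0,0,0,0.05,0]'
python3 -m handwheel '[0,0,0,0,0, 0,0,0,0,0]'
python3 - <<'E'
from h import *
s=sense();m=imaging.camera_model("wrist");im=imaging.camera("wrist");print(s["position"],s["tcp_rot"]);save("w3",im)
for z in(.12,):
  for d in spotter.masks_of("red_tin","wrist"):
    h=cv2.cvtColor(im,cv2.COLOR_RGB2HSV);print(d["score"],d["centre"],d["mask"].sum(),np.round(wback(m,d["centre"],.12),4))
E
```

```text
time: 9.0
position: [0.5713, 0.14, 0.1826]
tcp_rot: [-3.14, -0.004, -0.12]
force: [0.1, 0.0, -0.5]
finger_gap: 0.998
grip_force: 0.0
time: 10.0
position: [0.5701, 0.1398, 0.1807]
tcp_rot: [3.141, -0.001, 1.184]
force: [0.1, -0.8, 0.3]
finger_gap: 1.002
grip_force: 0.0
time: 10.2
position: [0.5701, 0.1398, 0.1803]
tcp_rot: [3.141, -0.0, 1.177]
force: [0.0, -0.3, -0.8]
finger_gap: 0.998
grip_force: 0.0
[0.57006938 0.13981376 0.18031557] [ 3.14097312e+00 -4.30654595e-04  1.17730217e+00]
0.76 [381.9, 348.2] 611 [ 0.6029 -0.0011  0.12  ]
0.74 [283.4, 212.5] 5103 [0.5712 0.1481 0.12  ]
0.74 [316.5, 345.1] 2695 [0.5518 0.0289 0.12  ]
0.73 [116.7, 81.1] 18686 [0.4992 0.2825 0.12  ]
```

View pics/w3.png

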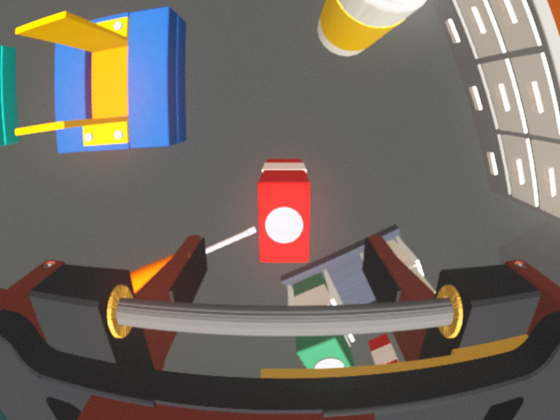

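```bash
python3 - <<'E'
from h import *
m=imaging.camera_model("wrist");print(np.round(wback(m,(284,225),.12),4))
mt=imaging.camera_model("top");print(back(mt,(217,137),0))
# shaker landmarks: cheek base outer corners, yellow plates
E
python3 -m handwheel '[0,0,-0.04,0,0, 0,0,-0.08,0,0, 0,0,-0.08,0,0, 0,0,-0.07,0,0, 0,0,-0.05,0,0, 0,0,0,0,0, 0,0,0,0,0, 0,0,0,0,0]'
```

```text
[0.568  0.1396 0.12  ]
[0.66817059 0.2580414  0.        ]
time: 11.1
position: [0.5705, 0.1399, 0.0843]
tcp_rot: [3.141, -0.001, 1.179]
force: [0.2, 1.2, 0.4]
finger_gap: 1.0
grip_force: 0.0
```

```bash
python3 -m handwheel '[0,0,0,0,1, 0,0,0,0,1, 0,0,0,0,1, 0,0,0,0,1, 0,0,0,0,1, 0,0,0,0,1, 0,0,0.03,0,1, 0,0,0.07,0,1, 0,0,0.1,0,1, 0,0,0.1,0,1]'
python3 -m handwheel '[0,0,0.1,0,1, 0,0,0.1,0,1, 0,0,0.09,0,1, -0.06,0.03,0.04,0,1, -0.1,0.05,0,0,1, -0.1,0.05,0,0,1, -0.1,0.05,0,0,1, -0.09,0.04,0,0,1, -0.04,0.01,0,0,1, 0,0,0,0,1]'
python3 -m handwheel '[0,0,0,0,1, 0,0,0,0,1]'
python3 - <<'E'
from h import *
s=sense();m=imaging.camera_model("wrist");im=imaging.camera("wrist");print(s["position"],s["tcp_rot"]);save("w4",im)
np.save("w4.npy",im);import pickle;pickle.dump(m,open("w4.pkl","wb"))
E
```

```text
time: 12.1
position: [0.5689, 0.1396, 0.1742]
tcp_rot: [-3.14, 0.001, 1.179]
force: [0.5, 0.1, -3.3]
finger_gap: 0.406
grip_force: 30.0
time: 13.1
position: [0.4211, 0.2088, 0.2727]
tcp_rot: [-3.141, 0.001, 1.181]
force: [1.0, -0.4, -4.1]
finger_gap: 0.406
grip_force: 30.0
time: 13.3
position: [0.4244, 0.2084, 0.2728]
tcp_rot: [3.141, -0.0, 1.179]
force: [0.9, -0.3, -3.9]
finger_gap: 0.408
grip_force: 30.0
[0.42436506 0.20843118 0.27280258] [ 3.14059830e+00 -3.98325591e-04  1.17862937e+00]
```

View pics/w4.png

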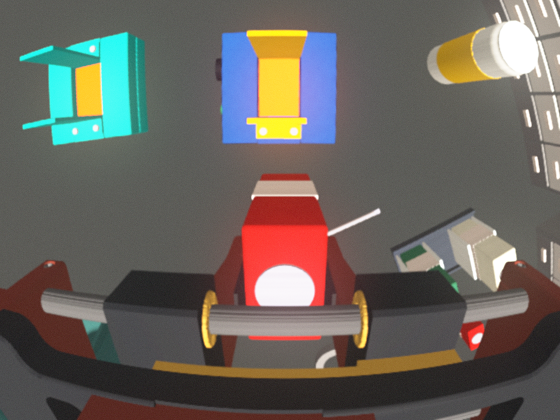

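The shaker shows clearly. The left and right edges of the housing top are at columns 222 and 336, the near edge is at row 143, and it looks aligned with the tool. I fit those edges on the z = 57 mm plane.

```bash
python3 - <<'E'
from h import *
import pickle
im=np.load("w4.npy");m=pickle.load(open("w4.pkl","rb"))
h=cv2.cvtColor(im,cv2.COLOR_RGB2HSV).astype(int)
f=lambda a,b,M:M
blue=(h[...,0]>100)&(h[...,0]<130)&(h[...,1]>120)&(h[...,2]>60)
org=(h[...,0]>5)&(h[...,0]<33)&(h[...,1]>120)&(h[...,2]>60)
u=(blue|org).astype(np.uint8);u[:, :205]=0;u[:,350:]=0;u[:25]=0;u[160:]=0
L=[];Rr=[];N=[]
for r_ in range(45,140,5):
    c=np.flatnonzero(u[r_]);L.append(wback(m,(c[0]-.5,r_),.057)[:2]);Rr.append(wback(m,(c[-1]+.5,r_),.057)[:2])
for c_ in list(range(228,246,3))+list(range(312,333,3)):
    c=np.flatnonzero(u[:,c_]);N.append(wback(m,(c_,c[-1]+.5),.057)[:2])
# pose fit: lines
from scipy.optimize import least_squares
L,Rr,N=map(np.array,(L,Rr,N))
def res(p,sep=0):
    c,s=np.cos(p[2]),np.sin(p[2]);loc=lambda W:(W-p[:2])@np.array([[c,-s],[s,c]])
    return np.r_[loc(L)[:,0]+.065,loc(Rr)[:,0]-.065,loc(N)[:,1]+.065]
o=least_squares(res,[.46,.31,-.39],loss="soft_l1",f_scale=.001);print(o.x,np.round(res(o.x)*1000,1))
c=np.flatnonzero
for r_ in(65,80,95,110):
    k=c(u[r_]*org[r_]);p=[wback(m,(q,r_),.045)[:2] for q in(k[0]-.5,k[-1]+.5)];print(r_,k[0],k[-1],np.round(p,4),np.mean(p,0))
print("cap",wback(m,(285,291),.12+.2728-.0839))
E
```

```text
[ 0.45821506  0.31167026 -0.39443818] [ 0.6  0.7  0.7  0.8  0.8  0.8  0.8  0.8  0.8  0.8  0.8  0.7  0.7  0.6
  0.5  0.4  0.3  0.2  1.3 -0.6 -0.7 -0.7 -0.7 -0.7 -0.7 -0.7 -0.6 -0.6
 -0.5 -0.5 -0.4 -0.4 -0.3 -1.3 -1.2 -1.1 -1.  -0.9 -0.9  0.2  0.1  0.
 -0.  -0.1 -0.1 -0.   0.   0.1  0.1  0.2  0.3]
65 259 298 [[0.4467 0.344 ]
 [0.4893 0.3262]] [0.46798792 0.3350794 ]
80 259 298 [[0.4398 0.3274]
 [0.4824 0.3096]] [0.46113445 0.31850046]
95 259 298 [[0.433  0.311 ]
 [0.4757 0.2932]] [0.45434012 0.30209028]
110 259 298 [[0.4262 0.2947]
 [0.469  0.2768]] [0.44757535 0.28577722]
cap [0.42451449 0.21216879 0.3089    ]
```

```bash
python3 - <<'E'
from h import *
import pickle
im=np.load("w4.npy");m=pickle.load(open("w4.pkl","rb"))
h=cv2.cvtColor(im,cv2.COLOR_RGB2HSV).astype(int)
w=((h[...,1]<60)&(h[...,2]>150)).astype(np.uint8);w[:240]=0;w[340:]=0;w[:,:245]=0;w[:,325:]=0
n,L,st,ce=cv2.connectedComponentsWithStats(w);i=1+st[1:,4].argmax();print(st[i],ce[i])
cs=max(cv2.findContours((L==i).astype(np.uint8),0,1)[0],key=len);W=np.array([wback(m,p,.309)[:2] for p in cs.reshape(-1,2).astype(float)])
print(cv2.minEnclosingCircle(np.float32(W*1000)))
red=((h[...,0]<8)|(h[...,0]>172))&(h[...,1]>150)&(h[...,2]>120)
for c in(255,262,308,315):
  k=np.flatnonzero(red[195:345,c])+195;print(c,k[0],k[-1])
for c in (247,323):print(np.flatnonzero(red[195:345,c])[[0,-1]]+195)
T=np.array(m["camera_from_world"]);print(-T[:3,:3].T@T[:3,3])
cc=np.array([.38,.924])
for rr in(190,200,340): print(rr,(wback(m,(285,rr),.309)[:2]-[.4244,.2084])@cc)
E
```

```text
[ 255  265   59   42 2068] [284.26305609 286.92408124]
((424.2792663574219, 212.31163024902344), 12.553004264831543)
255 197 339
262 197 339
308 197 339
315 199 339
[214 305]
[217 304]
[0.4512152  0.27777851 0.42673017]
190 0.04667012199179407
200 0.04282459185697474
340 -0.023168751647256715
```

```bash
python3 -m handwheel '[0.01,0.03,0,0,1, 0.02,0.07,0,0,1, 0.03,0.09,0,0,1, 0.03,0.09,0,0,1, 0.018,0.05,0,0,1, 0.005,0.015,0,0,1, 0,0,0,0,1, 0,0,0,0,1]'
python3 -m handwheel '[0,0,0,0,1, 0,0,0,0,1]'
```

```text
time: 14.15
position: [0.4564, 0.3114, 0.2724]
tcp_rot: [-3.141, 0.001, 1.179]
force: [-0.3, -0.7, -3.4]
finger_gap: 0.409
grip_force: 30.0
time: 14.35
position: [0.4566, 0.3115, 0.2728]
tcp_rot: [-3.142, 0.0, 1.179]
force: [0.1, 0.6, -3.5]
finger_gap: 0.409
grip_force: 30.0
```

```bash
python3 -m handwheel '[0.005,0.002,-0.02,-0.001,1, 0,0,-0.04,0,1, 0,0,-0.05,0,1, 0,0,-0.05,0,1, 0,0,-0.03,0,1, 0,0,-0.01,0,1, 0,0,0,0,1, 0,0,0,0,1]'
```

```text
time: 15.15
position: [0.4586, 0.3131, 0.213]
tcp_rot: [3.141, -0.001, 1.178]
force: [-0.1, -1.5, -3.1]
finger_gap: 0.409
grip_force: 30.0
```

```bash
python3 - <<'E'
from h import *
save("s5",cv2.resize(imaging.camera("scene")[150:300,280:480],(800,600)))
E
```

```text
(no output)
```

View pics/s5.png

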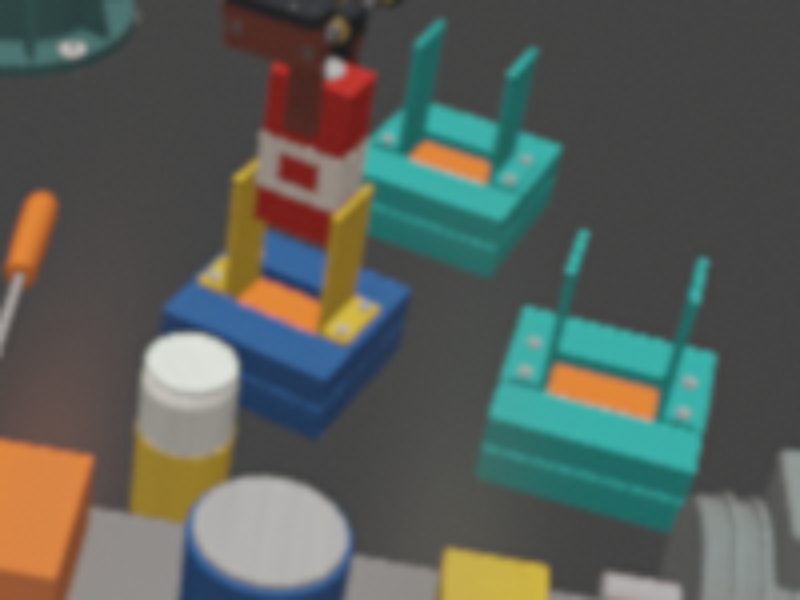

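The tin is between the yellow cheeks with a gap on both sides, so I carry on down.

```bash
python3 -m handwheel '[0,-0.004,-0.04,0,1, 0,0,-0.06,0,1, 0,0,-0.06,0,1, 0,0,-0.05,0,1, 0,0,-0.03,0,1, 0,0,0,0,1, 0,0,0,0,1]'
```

```text
time: 15.9
position: [0.4585, 0.3118, 0.1408]
tcp_rot: [3.142, -0.0, 1.178]
force: [0.1, 0.1, -3.3]
finger_gap: 0.409
grip_force: 30.0
```

```bash
python3 -m handwheel '[0,0,-0.02,0,1, 0,0,-0.02,0,1, 0,0,-0.01,0,1, 0,0,-0.01,0,1, 0,0,0,0,1, 0,0,0,0,1]'
python3 -m handwheel '[0,0,-0.006,0,1, 0,0,-0.006,0,1, 0,0,0,0,1, 0,0,0,0,1]'
```

```text
time: 16.5
position: [0.4602, 0.313, 0.1254]
tcp_rot: [3.139, -0.004, 1.178]
force: [-2.1, -0.7, 15.0]
finger_gap: 0.413
grip_force: 30.0
time: 16.9
position: [0.4608, 0.314, 0.1244]
tcp_rot: [3.138, -0.007, 1.177]
force: [-7.3, -1.1, 36.4]
finger_gap: 0.408
grip_force: 30.0
```

```bash
python3 - <<'E'
from h import *
print(sense()["force"],sense()["wrist_torque"])
a=cv2.resize(imaging.camera("scene")[160:260,310:410],(500,500),interpolation=cv2.INTER_CUBIC)
w=imaging.camera("wrist");np.save("w6.npy",w);w=w[150:350,200:360]
save("s6",np.hstack([a,cv2.resize(w,(300,375)) if 0 else cv2.resize(w,(300,500))]))
m=imaging.camera_model("scene")
P=place(box(-.018,.018,-.03,.03,0,.12),.4605,.3135,-.394)
for dz in(.0405,.057): print(np.round((proj(m,P+[0,0,dz])-[310,160])*5).astype(int).tolist())
E
```

```text
[-7.26044419 -1.12451852 36.40942316] [0.14859679 1.71476512 0.04457651]
[[176, 311], [198, 137], [269, 350], [296, 174], [145, 341], [166, 166], [238, 381], [265, 204]]
[[179, 289], [202, 112], [272, 327], [300, 148], [148, 318], [169, 140], [242, 358], [269, 178]]
```

View pics/s6.png

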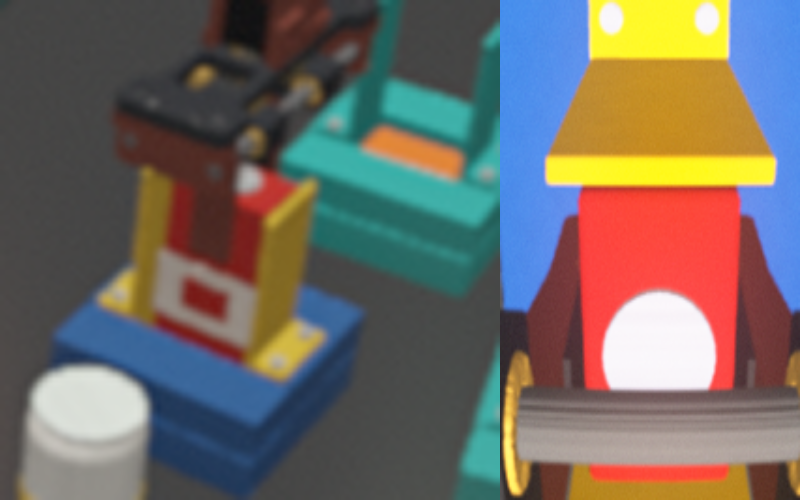

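```bash
python3 - <<'E'
from h import *
m=imaging.camera_model("scene")
ck=place(np.array([[.025,-.04,.155],[.025,-.035,.155],[.025,.035,.155],[.025,.04,.155],[-.025,.035,.155],[-.025,.04,.155]]),.4582,.3117,-.394)
F=np.array([[.018,-.03,0],[.018,.03,0],[.018,-.03,.12],[.018,.03,.12],[-.018,.03,.12]])
s5=lambda p:np.round((p-[280,150])*4).astype(int).tolist()
s6=lambda p:np.round((p-[310,160])*5).astype(int).tolist()
print("s5 cheeks",s5(proj(m,ck)))
for b in(.129,.124):print(b,s5(proj(m,place(F+[0,0,b],.4586,.3131,-.394))))
print("s6 cheeks",s6(proj(m,ck)))
for b in(.0405,.035):print(b,s6(proj(m,place(F+[0,0,b],.4605,.3135,-.394))))
im=cv2.imread("pics/s6.png")[:,:500,::-1]
h=cv2.cvtColor(im,cv2.COLOR_RGB2HSV)
for c in(180,195,245,255,280): print(c,[tuple(int(v) for v in h[y,c]) for y in range(155,235,8)])
a=cv2.imread("pics/s5.png");a=cv2.resize(a[20:320,180:420],(480,600),interpolation=2)
b=cv2.imread("pics/s6.png")[100:400,100:260+60];b=cv2.resize(b,(320,436))
o=np.zeros((600,800,3),np.uint8);o[:,:480]=a;o[:436,480:]=b
for p in proj(m,place(F+[0,0,.129],.4586,.3131,-.394)): q=((p+.5-[280,150])*4-[180,20])*2;cv2.circle(o,tuple(int(v) for v in q),3,(255,255,0),-1)
for p in proj(m,ck): q=((p+.5-[280,150])*4-[180,20])*2;cv2.circle(o,tuple(int(v) for v in q),3,(0,255,0),-1)
for p in proj(m,ck): q=((p+.5-[310,160])*5-[100,100])*1.453+[480,0];cv2.circle(o,tuple(int(v) for v in q),3,(0,255,0),-1)
for p in proj(m,place(F+[0,0,.035],.4605,.3135,-.394)): q=((p+.5-[310,160])*5-[100,100])*1.453+[480,0];cv2.circle(o,tuple(int(v) for v in q),3,(255,255,0),-1)
cv2.imwrite("pics/cmp.png",o)
E
```

```text
s5 cheeks [[232, 177], [238, 179], [330, 215], [337, 217], [365, 182], [372, 184]]
0.129 [[248, 209], [326, 240], [266, 57], [349, 86], [375, 63]]
0.124 [[247, 215], [325, 246], [265, 63], [348, 92], [374, 70]]
s6 cheeks [[140, 171], [148, 174], [263, 219], [271, 222], [306, 177], [314, 180]]
0.0405 [[145, 341], [238, 381], [166, 166], [265, 204], [296, 174]]
0.035 [[144, 349], [237, 389], [165, 174], [264, 212], [295, 183]]
180 [(5, 137, 80), (6, 139, 79), (5, 141, 78), (3, 151, 88), (2, 189, 116), (0, 195, 123), (0, 196, 121), (0, 196, 121), (0, 196, 121), (1, 198, 121)]
195 [(5, 140, 80), (5, 140, 80), (5, 141, 78), (6, 139, 79), (4, 151, 86), (3, 158, 89), (3, 161, 87), (4, 157, 83), (4, 151, 81), (4, 145, 79)]
245 [(10, 33, 69), (9, 26, 98), (12, 8, 159), (30, 3, 174), (9, 11, 168), (1, 128, 176), (1, 194, 180), (1, 193, 136), (1, 196, 121), (1, 196, 121)]
255 [(19, 116, 81), (2, 50, 72), (3, 36, 162), (8, 11, 182), (1, 44, 172), (1, 161, 184), (2, 193, 188), (1, 195, 157), (1, 193, 120), (1, 196, 120)]
280 [(84, 69, 92), (85, 91, 87), (69, 21, 84), (2, 151, 162), (1, 187, 190), (1, 191, 187), (11, 187, 179), (22, 179, 187), (24, 182, 170), (22, 187, 134)]
```

View pics/cmp.png

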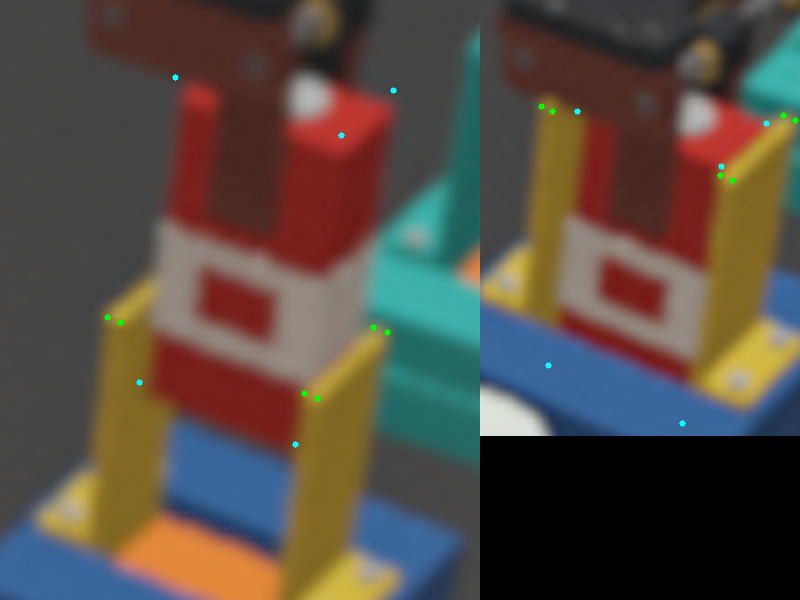

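The cheek tops match the prediction. The tin's top edge matches an underside of 35 mm, so the pad is at its hard stop, which also explains the steep rise in force. I hold here, eased slightly.

```bash
python3 -m handwheel '[0,0,0.003,0,1, 0,0,0,0,1, 0,0,0,0,1, 0,0,0,0,1, 0,0,0,0,1, 0,0,0,0,1, 0,0,0,0,1, 0,0,0,0,1, 0,0,0,0,1, 0,0,0,0,1]'
python3 -m handwheel '[0,0,0,0,1, 0,0,0,0,1, 0,0,0,0,1, 0,0,0,0,1, 0,0,0,0,1, 0,0,0,0,1, 0,0,0,0,1, 0,0,0,0,1, 0,0,0,0,1, 0,0,0,0,1]'
python3 - <<'E'
from h import *
im=imaging.camera("scene");b=cv2.resize(im[160:260,310:410],(500,500),interpolation=cv2.INTER_CUBIC)
h=cv2.cvtColor(b,cv2.COLOR_RGB2HSV)
for c in(245,255):print([int(h[y,c,2]) for y in range(187,230,4)])
E
```

```text
time: 18.0
position: [0.4607, 0.314, 0.1244]
tcp_rot: [3.138, -0.007, 1.177]
force: [-6.0, -0.8, 28.0]
finger_gap: 0.407
grip_force: 30.0
time: 19.0
position: [0.4607, 0.314, 0.1244]
tcp_rot: [3.138, -0.007, 1.177]
force: [-4.5, 0.5, 29.3]
finger_gap: 0.408
grip_force: 30.0
[168, 165, 176, 185, 180, 159, 135, 122, 121, 122, 121]
[174, 176, 183, 190, 189, 180, 157, 132, 119, 118, 120]
```

```bash
python3 -m handwheel '[0,0,0.02,0,1, 0,0,0.04,0,1, 0,0,0.06,0,1, 0,0,0.08,0,1, 0,0,0.08,0,1, 0,0,0.08,0,1, 0,0,0.08,0,1, 0,0,0.06,0,1, 0,0,0.04,0,1, 0,0,0,0,1]'
python3 -m handwheel '[0,-0.03,0,0,1, 0,-0.07,0,0,1, 0,-0.11,0,0,1, 0,-0.13,0,0,1, 0,-0.13,0,0,1, 0,-0.13,0,0,1, 0,-0.13,0,0,1, 0,-0.13,0,0,1, 0,-0.13,0,0,1, 0,-0.13,0,0,1]'
python3 -m handwheel '[0,-0.13,0,0,1, 0,-0.13,0,0,1, 0,-0.13,0,0,1, 0.01,-0.13,0,0,1, 0.01,-0.13,0,0,1, 0.01,-0.11,0,0,1, 0.01,-0.07,0,0,1, 0,-0.04,0,0,1, 0,0,0,0,1, 0,0,0,0,1]'
```

```text
time: 20.05
position: [0.459, 0.312, 0.2834]
tcp_rot: [3.14, -0.002, 1.178]
force: [1.3, 0.2, -2.7]
finger_gap: 0.41
grip_force: 30.0
time: 21.05
position: [0.4566, -0.0261, 0.2805]
tcp_rot: [-3.139, 0.001, 1.178]
force: [-0.3, -0.3, -3.7]
finger_gap: 0.411
grip_force: 30.0
time: 22.05
position: [0.4698, -0.284, 0.2814]
tcp_rot: [-3.14, -0.001, 1.178]
force: [-0.0, 0.6, -3.7]
finger_gap: 0.403
grip_force: 30.0
```

```bash
python3 -m handwheel '[0.005,-0.058,0,0,1, 0,0,-0.04,0,1, 0,0,-0.08,0,1, 0,0,-0.1,0,1, 0,0,-0.1,0,1, 0,0,-0.1,0,1, 0,0,-0.08,0,1, 0,0,-0.05,0,1, 0,0,-0.03,0,1, 0,0,0,0,1]'
python3 -m handwheel '[0,0,0,0,1,0,0,0,0,1]'
```

```text
time: 23.05
position: [0.471, -0.3017, 0.1065]
tcp_rot: [-3.139, -0.001, 1.178]
force: [-1.0, -0.3, -4.1]
finger_gap: 0.415
grip_force: 30.0
time: 23.25
position: [0.4725, -0.3032, 0.1089]
tcp_rot: [3.14, 0.001, 1.178]
force: [0.5, 0.1, -3.0]
finger_gap: 0.407
grip_force: 30.0
```

```bash
python3 -m handwheel '[0,0,-0.02,0,1, 0,0,-0.015,0,1, 0,0,-0.005,0,1, 0,0,0,0,1, 0,0,0,0,1]'
python3 -m handwheel '[0,0,-0.006,0,1, 0,0,-0.004,0,1, 0,0,0,0,1, 0,0,0,0,1]'
```

```text
time: 23.75
position: [0.4717, -0.3027, 0.0959]
tcp_rot: [-3.141, -0.0, 1.178]
force: [-1.1, 0.4, -3.1]
finger_gap: 0.412
grip_force: 30.0
time: 24.15
position: [0.472, -0.303, 0.0938]
tcp_rot: [3.141, 0.0, 1.178]
force: [-1.2, 0.7, 5.9]
finger_gap: 0.405
grip_force: 30.0
```

Force now reads +5.9 N, so the tin is standing on the tray floor. I release it, rise and check.

```bash
python3 -m handwheel '[0,0,0,0,0.5, 0,0,0,0,0, 0,0,0,0,0, 0,0,0,0,0, 0,0,0.03,0,0, 0,0,0.08,0,0, 0,0,0.1,0,0, 0,0,0.1,0,0, 0,0,0.1,0,0, 0,0,0.08,0,0]'
python3 -m handwheel '[0,0,0.08,0,0, 0,0.1,0.08,0,0, 0,0.13,0,0,0, 0,0.13,0,0,0, 0,0.13,0,0,0, 0,0.1,0,0,0, 0,0,0,0,0, 0,0,0,0,0]'
python3 - <<'E'
from h import *
a=imaging.camera("top");a0=np.load("top0.npy");b=imaging.camera("scene")
save("end",np.vstack([cv2.resize(a[80:330,60:500],(528,300)),cv2.resize(b[130:330,90:490],(528,300))]))
mt,ms=imaging.camera_model("top"),imaging.camera_model("scene")
for c,m,f in(("top",mt,back),("scene",ms,back)):
    for q in("red_tin","green_tin","white_tin","carton","spray","tape","screwdriver"):
        print(c,q,[(round(d["score"],2),np.round(d["centre"]).tolist()) for d in spotter.masks_of(q,c)])
print("cap expected", proj(mt,[.472,-.303,.124]),proj(ms,[.472,-.303,.124]))
E
```

```text
time: 25.15
position: [0.4721, -0.303, 0.2425]
tcp_rot: [3.14, 0.001, 1.178]
force: [0.0, -0.4, 0.5]
finger_gap: 1.005
grip_force: 0.0
time: 25.95
position: [0.4719, -0.1255, 0.2886]
tcp_rot: [3.141, 0.0, 1.18]
force: [0.5, 0.4, -0.0]
finger_gap: 0.998
grip_force: 0.0
top red_tin [(0.74, [363.0, 153.0]), (0.17, [316.0, 174.0])]
top green_tin [(0.92, [316.0, 173.0]), (0.42, [278.0, 244.0])]
top white_tin [(0.89, [315.0, 136.0])]
top carton [(0.67, [406.0, 121.0])]
top spray [(0.96, [208.0, 117.0])]
top tape [(0.61, [356.0, 245.0]), (0.54, [406.0, 121.0])]
top screwdriver [(0.74, [277.0, 245.0])]
scene red_tin [(0.6, [191.0, 233.0]), (0.59, [152.0, 189.0])]
scene green_tin [(0.92, [240.0, 218.0]), (0.48, [153.0, 192.0])]
scene white_tin [(0.97, [229.0, 234.0])]
scene carton [(0.52, [134.0, 241.0])]
scene spray [(0.97, [324.0, 258.0])]
scene tape [(0.77, [217.0, 205.0])]
scene screwdriver [(0.63, [286.0, 209.0])]
cap expected [[452.62245721 201.42829697]] [[147.36404387 176.68659593]]
```

View pics/end.png

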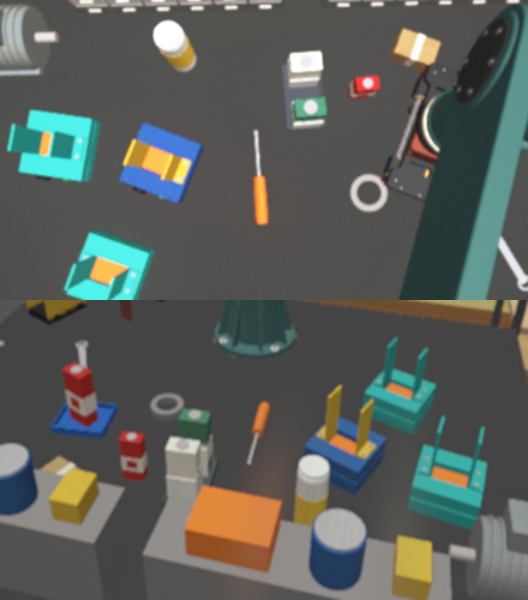

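The red tin stands upright inside the blue tray (scene crop (78,395)), everything else is in place, and the gripper is clear. Handing in.

```bash
python3 -c "
from bench import close_job
print(close_job())"
```

```text
the job is handed in; nothing more can be done
None
```

I pressed the red tin down in the blue shaker's well and held it at the pad's hard stop for about 2 s. It now stands upright and released in the blue tray, with no visible shift of the other items in the last pictures, and the job is handed in (no verdict was returned).

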